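# Tip the standing carton flat and shut the tea drawer

### The job

The drawer of the low wooden tea box cannot be shut because the small carton in it was put back standing on end. Without picking anything up, push the carton over so that it drops flat on a broad side on the clear floor of its own compartment, towards the dividing board, and only then push the drawer fully shut. Do not touch the tea light in the other compartment, leave the mug and the salt shaker beside it where they are, and finish with the hand clear.

Things in the scene. Friction and masses are not known exactly. Their poses are not given: they have to be found in the camera images.
- tea_unit: Low pale wooden box with one wide drawer, fixed to the worktop: 140 deep, 372 wide, 80 high; its opening ends 70 above the worktop. Origin on the worktop under the middle of its front face; +x runs into the box (the way the drawer shuts), +y along its front to the left. On top, at its back, two spice jars and a metal tumbler are fixed, up to 105 high, none nearer than 55 to the front face.
- drawer (a joint): How far the drawer is pulled out, in m: 0 fully shut, 0.11 the end stop; it starts about 0.094 to 0.102 out. It slides stiffly, stays where it is left, takes about 2 to 3 N to shut and meets a hard stop at 0.
- drawer_floor (a point): On the drawer's floor, 20 above the worktop, at the inner face of the drawer front, mid width; moves with the drawer; axes as tea_unit. Inside 117 long (+x), 310 wide; side walls 8 thick, 32 high above this floor. A fixed dividing board, 8 thick and 26 high, runs along x at y = 0: a left (+y) and a right (-y) compartment, each 151 wide.
- drawer_knob (a point): Foremost point of the round dark metal knob, 25 in diameter, standing 16 out of the drawer's flat front at mid width, 40 above the worktop; axes as tea_unit. The front is 14 thick, 368 wide, and spans 10 to 68 above the worktop. Push on the knob or on the front beside it.
- carton: Small printed carton, 31 x 83 x 53, about 60 g, standing on end in one compartment near the drawer's side wall, top 103 above the worktop, broad faces to left and right; clear floor lies between it and the dividing board. Axes: x thickness (31), y length (83, upright at first), z width (53). Origin mid of a 31 x 83 face. Pushed near the top it tips; pushed low it slides.
- carton_center (a point): Centre of the carton; axes as carton.
- candle: Tea light, a round candle in a metal cup, 38 across and 15 high, about 15 g, standing on the drawer floor in the other compartment. Origin under its centre, z up.
- mug: Small mug, 62 across and 51 high, 92 with its handle, standing on the worktop to the left of the drawer. Origin under its centre, z up.
- shaker: Salt shaker, 44 across and 90 high, standing on the worktop to the left of the drawer. Origin under its centre, z up.
Mind the look-alikes: they are no part of the job. What is meant by the candle is not pink, and is the larger of those in its own colour.

How it is judged:
By the outcome, as a careful person would: the job done as asked, in the order asked, and still so for the second after the job is handed in, with the robot touching nothing.
It also fails if it takes over 48 s, if anything falls off the work surface, if the arm or the gripper's body presses on something with over 40 N, if the wrist force passes 120 N, or if a joint passes its speed limit or range.

### The arm

A 6-joint arm with a two-finger parallel gripper is mounted at the origin on a cart in front of the work surface, level with it; the furniture and walls round the work are solid. World frame = base frame: x ahead of the robot, y to its left, z up, the work surface at z = 0. Lengths are in m, angles in rad, forces in N, time in s.
With the tool pointing down it reaches from about 0.275 to 0.725 m from the base axis. Payload 15.9 kg.
Tool frame: the origin (TCP) lies on the centre line of the jaws, within the pads' length; the fingertips stand arm.tips_ahead ahead of it and the grasp point (between the pads) is the TCP (arm.tips_ahead is the distance from the TCP to the fingertips, in m); z points along the fingers, y is the line along which they close (so a half turn about z gives the same grasp; the last joint's range is limited). The gripper opens to 85 mm and grips with 20 to 120 N. Pads are 22 mm wide; open, the fingers measure 114 mm over their backs; the gripper's body (76 mm by 85 mm) begins 54 mm behind the grasp point. The pads swing forward as they close: fully open they stand 13 mm farther back than shut.
Start: joints at [1.141, 0.213, -0.034, 1.323, 0, 1.571], TCP at [0.208, 0.455, 0.227] pointing down, gripper open.
Joint ranges: [-2.98, 2.98], [-0.74, 1.72], [-1.14, 1.35], [-2.1, 2.04], [-1.57, 1.44], [-3.14, 3.14]. Speed limits (rad/s): [1.89, 1.89, 2.39, 2.57, 3.14, 3.14].

### API

Orientations are given as a unit quaternion [x, y, z, w].
In Python, from workcell import arm gives the robot as it stands.
- The arm moves only by the tool arm_command, never from a script. Its argument "steps" is a list that holds one entry, the list of rows, each a list of 7 numbers: the opening, from 0 (shut) to 1 (fully open), then the shift along the tool's x, y, z normalised to -1 to 1, where 1 is 0.5 m, then the turn, a rotation vector about the tool's x, y, z normalised to -1 to 1, where 1 is 180 degrees. A call has 1 to 12 rows; each row shifts and turns the commanded pose from where the row before left it, along the tool's axes as they then stand; what a row does not reach is not made up. A row lasts 1/8 s, in which the tool goes at most 62.5 mm and 10.7 degrees, less where a joint would pass 70% of its speed; a pose out of reach is approached as far as the arm can. A call with a number of a shift or a turn outside -1 to 1 is refused whole. A call with a gripper value outside its range is refused whole. The fingers move at their own pace and stop on an object; "squeeze" is the grip in N (left out, the last holds). Time passes only in rows, so rows that do not move let the fingers close. It gives the time, the measured TCP pose, the force, the opening and the grip force at its end, in the units of the state.
- arm.get_obs(): the state, without advancing time (a new reading comes with each control period).
- arm.snapshot(name): name is "scene" or "top" or "wrist"; returns the picture (420x560x3 uint8, blue, green, red); there is no depth.
- arm.get_calibration(name): a dict with "K" (3x3 intrinsics, pixels), "xyz" and "orientation" of the camera in the world. Camera axes: x right, y up, looking along -z (the intrinsics and any distortion apply to the point x, -y, -z); pixel columns grow to the right and rows downward; lengths in m; the calibration is good to about 2 mm. A picture is of the moment at which its call begins: read the wrist's pose just before it. get_calibration takes no time and is no camera call; for the wrist camera it gives the pose at the moment of the call.
- arm.job_done(): hands the job in; it is judged then, once.
Trained networks look in the newest picture that a camera, given by its name, has taken for a name from the list of things; names that differ only in an ending like _2 or _b are one class to them, and where a whole thing is asked for, a point or a joint stands for the part that bears it (a point fixed in the world has none). Each returns a list of dicts, best first, with "p" (0 to 1); they miss things now and then, are a little off and sometimes report something else, mostly with a low value. They report only what shows in the picture. A call takes as long as a camera call. They do not tell look-alikes from the thing itself.
- arm.silhouettes(thing, camera): "region" (420x560 bool, what is visible of it) and "rect" ([left, top, right, bottom] in pixels, round what is visible of it).
- arm.spot_point(thing, camera): "uv" ([column, row] in pixels: a listed point, or the origin of a listed thing).
The state is a dict: "time_s": time; "joint_positions": joint angles; "dq": joint speeds; "joint_efforts": joint torques, N m; "ee_pos": TCP position; "orientation": TCP orientation; "ft_force": force on the tool from outside, world axes, zero at the start; "torque": the same for the moment, N m; "finger_gap": finger opening in m; "grip_force": force on a finger pad.
Only numpy, scipy, OpenCV 4.12 (cv2) and the standard library are available. Lean on these libraries where they do the work, as an engineer would, in place of code of your own. Each camera call takes 0.05 s, during which the arm holds its last target. There are 200 camera calls.

## Working session

There is one attempt and no reset: what is moved stays moved. The work goes in short steps, Python scripts to look and compute and a tool call to move; the robot and the scene stay as the last step left them, time stands still between calls to the robot, and variables do not carry over. Pictures are saved under pics/ and viewed, at most 10 in all, crops included, and the job is handed in when it is done.

Besides the shell and the picture viewer there is one more tool, called after "Emit:" by a JSON object that holds its "api" and its "payload". arm_command: Moves the arm, as the interface text tells. Scaled input: -1 to 1 covers 0.5 m each way for a shift and 180 degrees each way for a turn. Its arguments: {"type":"object","properties":{"steps":{"type":"array"},"squeeze":{"type":"number"}},"required":["steps"]}

```bash
mkdir -p pics; ls; cat > h.py <<'E'
import numpy as np, cv2
from scipy.spatial.transform import Rotation as R
from workcell import arm
def ray(cam,uv):
    c=arm.get_calibration(cam);K=np.array(c["K"]);
    if cam=="wrist": pass
    d=c.get("distortion",c.get("dist",None))
    p=cv2.undistortPoints(np.array([[uv]],float),K,None if d is None else np.array(d,float))[0,0]
    v=R.from_quat(c["orientation"]).apply([p[0],-p[1],-1]);return np.array(c["xyz"]),v
def atz(cam,uv,z):
    o,v=ray(cam,uv);return o+v*(z-o[2])/v[2]
E
python3 - <<'E'
from h import *
o=arm.get_obs();print({k:np.round(v,3) for k,v in o.items()})
try: print(arm.tips_ahead)
except Exception as e: print(e)
for n in ("scene","top"):
    cv2.imwrite(f"pics/{n}.png",arm.snapshot(n)); print(n,arm.get_calibration(n))
    for t in ("tea_unit","drawer_floor","drawer_knob","carton","carton_center","candle","mug","shaker"):
        for s in arm.spot_point(t,n)[:3]: print(t,np.round(s["uv"],1),round(s["p"],2))
E
```

```text
pics
{'time_s': np.float64(0.0), 'joint_positions': array([ 1.141,  0.213, -0.035,  1.324, -0.   ,  1.571]), 'dq': array([ 0.001,  0.002,  0.001,  0.001,  0.001, -0.001]), 'joint_efforts': array([-4.0000e-03, -6.8616e+01,  4.8712e+01,  1.7000e-02, -0.0000e+00,
        0.0000e+00]), 'ee_pos': array([0.208, 0.454, 0.226]), 'orientation': array([ 0.213,  0.977, -0.001, -0.   ]), 'ft_force': array([ 0.128,  0.778, -0.464]), 'torque': array([-0.022,  0.026, -0.011]), 'grip_force': np.float64(0.0), 'finger_gap': np.float64(0.085)}
0.019
scene {'K': array([[429.57287   ,   0.        , 281.06350894],
       [  0.        , 429.57287   , 210.1155099 ],
       [  0.        ,   0.        ,   1.        ]]), 'xyz': array([-0.08191868, -0.39955039,  0.66181428]), 'orientation': array([ 0.43906603, -0.13722597, -0.27951979,  0.8427685 ])}
tea_unit [320.5 224.8] 0.97
drawer_floor [291.3 236.6] 0.85
drawer_knob [283.4 236.1] 0.67
drawer_knob [316.7 222.6] 0.36
carton [272.5 193.3] 0.8
carton_center [267.4 194.8] 0.91
candle [347.2 241.6] 0.71
candle [363.  294.3] 0.56
candle [225.1 229.5] 0.54
mug [239.9 198.5] 0.63
mug [264.9 190.1] 0.2
shaker [252.9 180.8] 0.7
top {'K': array([[460.72976897,   0.        , 281.30443084],
       [  0.        , 460.72976897, 207.64272053],
       [  0.        ,   0.        ,   1.        ]]), 'xyz': array([0.34763855, 0.26553   , 0.94157365]), 'orientation': array([ 0.02702375, -0.03598241, -0.69758671,  0.71508584])}
tea_unit [277.3 172.1] 0.57
drawer_floor [289.3 219.8] 0.58
drawer_knob [290.2 230. ] 0.87
drawer_knob [289.5 220. ] 0.59
carton [219.1 195.3] 0.58
carton_center [220.  210.2] 0.71
candle [335.7 176.5] 0.76
candle [219.6 268.3] 0.73
candle [397.6 218.1] 0.54
mug [174.9 224.2] 0.94
shaker [148.1 182.4] 0.8
```

View pics/top.png

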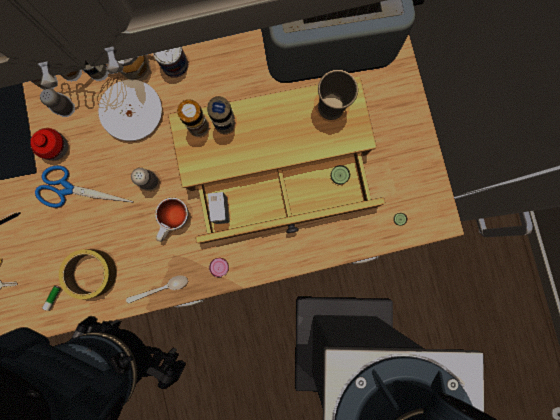

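View pics/scene.png

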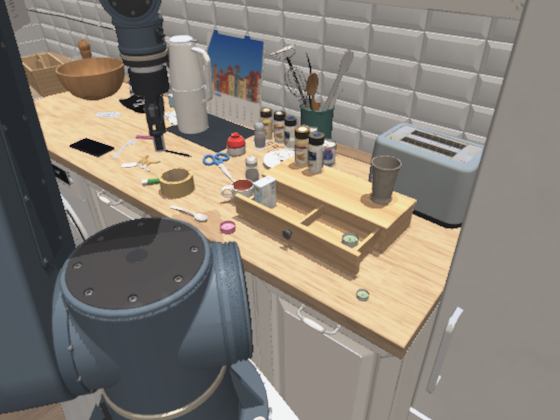

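```bash
python3 - <<'E'
from h import *
for n,t,uv,z in [("top","unit",(277.3,172.1),0),("top","floor",(289.3,219.8),.02),("top","knob",(290.2,230),.04),("top","cc",(220,210.2),.0615),("top","cand",(335.7,176.5),.02),("top","mug",(174.9,224.2),0),("top","shaker",(148.1,182.4),0),
 ("scene","unit",(320.5,224.8),0),("scene","floor",(291.3,236.6),.02),("scene","knob",(283.4,236.1),.04),("scene","cc",(267.4,194.8),.0615),("scene","cand",(347.2,241.6),.02),("scene","mug",(239.9,198.5),0),("scene","shaker",(252.9,180.8),0)]:
    print(n,t,atz(n,uv,z).round(3))
E
```

```text
top unit [0.505 0.265 0.   ]
top floor [0.406 0.238 0.02 ]
top knob [0.385 0.237 0.04 ]
top cc [0.419 0.372 0.062]
top cand [0.496 0.146 0.02 ]
top mug [0.393 0.471 0.   ]
top shaker [0.477 0.529 0.   ]
scene unit [0.506 0.248 0.   ]
scene floor [0.403 0.236 0.02 ]
scene knob [0.375 0.228 0.04 ]
scene cc [0.427 0.367 0.062]
scene cand [0.496 0.142 0.02 ]
scene mug [0.407 0.476 0.   ]
scene shaker [0.488 0.534 0.   ]
```

The top view shows the drawer open. The carton is in the left compartment (about 218,208), the large green tea light on the right (340,175), the mug at (172,215) and the shaker at (145,178). The pink and small green candles are decoys. Next I'll get the box yaw and the carton edges.

```bash
python3 - <<'E'
from h import *
im=cv2.imread("pics/top.png")[140:250,130:390]
cv2.imwrite("pics/crop.png",cv2.resize(im,None,fx=3,fy=3,interpolation=cv2.INTER_CUBIC))
for n in ("top","scene"):
    arm.snapshot(n)
    for t in ("carton","mug"):
        for s in arm.silhouettes(t,n)[:1]: print(n,t,s["rect"],round(s["p"],2),cv2.minAreaRect(np.argwhere(s["region"])[:,::-1].astype(np.float32)))
E
```

```text
top carton [207.3, 193.7, 228.0, 221.0] 0.96 ((218.14431762695312, 208.1510009765625), (32.6716423034668, 20.62252426147461), 79.99201965332031)
top mug [155.2, 198.6, 191.2, 241.0] 0.97 ((167.47999572753906, 216.63999938964844), (30.799997329711914, 42.399993896484375), 53.13010025024414)
scene carton [254.1, 177.5, 277.0, 208.3] 0.68 ((264.79638671875, 192.2239990234375), (32.106475830078125, 21.547012329101562), 87.27368927001953)
scene mug [220.2, 178.3, 254.7, 194.1] 0.8 ((237.0, 188.0), (18.0, 32.0), 90.0)
```

View pics/crop.png

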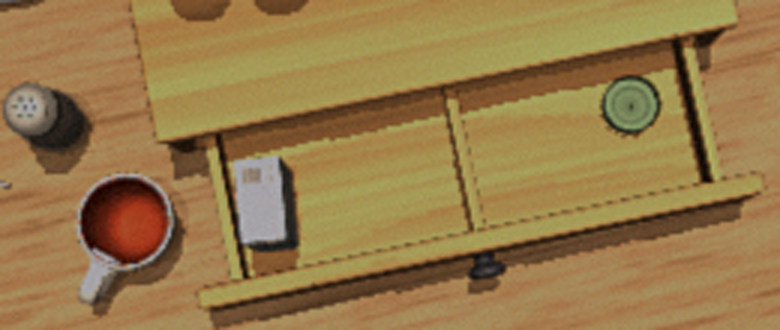

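```bash
python3 - <<'E'
from h import *
A=lambda u,v,z:atz("top",(130+u/3,140+v/3),z)
P={"fl":A(203,306,.068),"fr":A(762,193,.068),"ul":A(160,140,.08),"ur":A(735,22,.08),"k":A(486,270,.04)}
C=[A(u,v,.103) for u,v in((236,162),(283,157),(289,242),(243,247))]
W=[A(u,v,.052) for u,v in((219,137),(245,275))]
y=P["fl"]-P["fr"];y2=P["ul"]-P["ur"];print(np.linalg.norm(y),np.linalg.norm(y2),np.degrees([np.arctan2(a[1],a[0]) for a in(y,y2)]))
u=P["ul"]-P["ur"];u=y/np.linalg.norm(y)+y2/np.linalg.norm(y2);ey=u/np.linalg.norm(u);ey[2]=0;ex=np.array([ey[1],-ey[0],0])
O=(P["ul"]+P["ur"])/2;O[2]=0
B=lambda p:np.round([(p-O)@ex,(p-O)@ey],3)
print("O",O.round(3),"ex",ex.round(3),"ey",ey.round(3))
for k,p in P.items(): print(k,p.round(3),B(p))
for p in C: print("C",p.round(3),B(p))
for p in W: print("W",B(p))
c=np.mean(C,0);print("c",c.round(3),B(c)); print("mug",B(A(127,221,.051)),"shak",B(A(30,108,.09)))
E
```

```text
0.3612730161981011 0.37062708062796823 [102.85671597 103.25169441]
O [0.502 0.26  0.   ] ex [0.974 0.226 0.   ] ey [-0.226  0.974  0.   ]
fl [0.357 0.412 0.068] [-0.107  0.18 ]
fr [0.437 0.059 0.068] [-0.109 -0.181]
ul [0.46  0.441 0.08 ] [-0.001  0.185]
ur [0.545 0.08  0.08 ] [ 0.001 -0.185]
k [0.385 0.233 0.04 ] [-0.12  0.  ]
C [0.444 0.389 0.103] [-0.027  0.139]
C [0.448 0.361 0.103] [-0.03  0.11]
C [0.396 0.355 0.103] [-0.082  0.116]
C [0.393 0.383 0.103] [-0.079  0.144]
W [-0.002  0.152]
W [-0.093  0.153]
c [0.42  0.372 0.103] [-0.054  0.127]
mug [-0.043  0.221] shak [0.033 0.259]
```

Emit:
{"api": "arm_command", "payload": {"steps": [[[0,-0.0786,0.0214,0,0,0,0],[0,-0.0786,0.0214,0,0,0,0],[0,-0.0786,0.0214,0,0,0,0],[0,-0.0786,0.0214,0,0,0,0],[0,-0.0786,0.0214,0,0,0,0],[0,0,0,0,0,0,-0.0523],[0,0,0,0,0,0,-0.0523],[0,0,0,0,0,0,-0.0523],[0,0,0,0,0,0,-0.0523],[0,0,0,0,0,0,0],[0,0,0,0,0,0,0]]]}}

```text
time_s: 2.58
ee_pos: [0.4093, 0.4213, 0.2268]
orientation: [-0.112, 0.994, -0.0, -0.0]
ft_force: [-0.0, -0.0, 0.2]
finger_gap: -0.0006
grip_force: 0.0
```

```bash
python3 - <<'E'
from h import *
o=arm.get_obs();print({k:np.round(o[k],3) for k in("time_s","ee_pos","orientation","finger_gap","joint_positions")},arm.tips_ahead)
cv2.imwrite("pics/w1.png",arm.snapshot("wrist"))
print(arm.spot_point("carton_center","wrist")[:1],[ (s["rect"],s["p"]) for s in arm.silhouettes("carton","wrist")[:1]])
E
```

```text
{'time_s': np.float64(2.575), 'ee_pos': array([0.409, 0.421, 0.227]), 'orientation': array([-0.112,  0.994, -0.   , -0.   ]), 'finger_gap': np.float64(-0.001), 'joint_positions': array([ 0.8  ,  0.399,  0.22 ,  1.392, -0.   ,  0.576])} 0.019
[{'uv': [232.9, 192.1], 'p': 0.96}] [([214.8, 159.8, 246.2, 225.5], 0.63)]
```

View pics/w1.png

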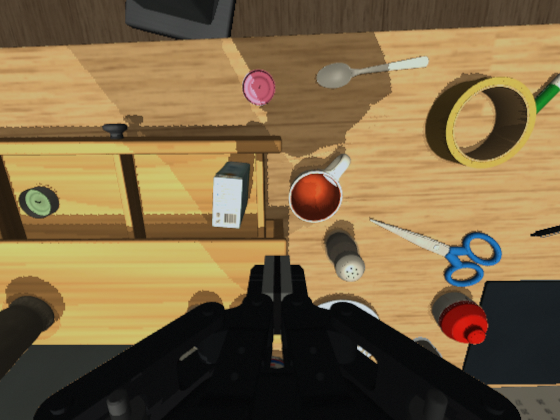

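The wrist view shows the carton top at about (213–242, 178–227), the drawer's left wall at column 264 and the mug at (316,195). The pusher is level with the carton and to its left. I'll check the carton position with this camera.

```bash
python3 - <<'E'
from h import *
O=np.array([.502,.26,0]);ex=np.array([.974,.226,0]);ey=np.array([-.226,.974,0])
B=lambda p:np.round([(p-O)@ex,(p-O)@ey],3)
for uv,z in [((214,178),.103),((242,180),.103),((238,226),.103),((213,226),.103),((262,150),.052),((262,238),.052),((316,195),.051),((285,241),.08),((281,138),.068),((115,130),.04)]: print(uv,B(atz("wrist",uv,z)))
E
```

```text
(214, 178) [-0.077  0.117]
(242, 180) [-0.075  0.144]
(238, 226) [-0.028  0.138]
(213, 226) [-0.028  0.113]
(262, 150) [-0.097  0.161]
(262, 238) [0.008 0.159]
(316, 195) [-0.045  0.222]
(285, 241) [-0.001  0.186]
(281, 138) [-0.111  0.181]
(115, 130) [-0.117 -0.002]
```

Emit:
{"api": "arm_command", "payload": {"steps": [[[0,0,0,0.0625,0,0,0],[0,0,0,0.0625,0,0,0],[0,0,0,0.0625,0,0,0],[0,0,0,0.0625,0,0,0],[0,0,0,0,0,0,0],[0,0,-0.014,0,0,0,0],[0,0,-0.014,0,0,0,0],[0,0,-0.014,0,0,0,0],[0,0,-0.01,0,0,0,0],[0,0,-0.01,0,0,0,0],[0,0,-0.01,0,0,0,0]]]}}

```text
time_s: 4.1
ee_pos: [0.4174, 0.3859, 0.1018]
orientation: [-0.113, 0.994, 0.0, 0.0]
ft_force: [-0.8, -0.4, -0.4]
finger_gap: 0.0
grip_force: 0.0
```

```bash
python3 - <<'E'
from h import *
o=arm.get_obs();print({k:np.round(o[k],3) for k in("ee_pos","ft_force")})
im=arm.snapshot("scene")[150:260,200:390]
cv2.imwrite("pics/p1.png",cv2.resize(im,None,fx=4,fy=4,interpolation=cv2.INTER_CUBIC))
E
```

```text
{'ee_pos': array([0.417, 0.386, 0.102]), 'ft_force': array([-0.76 , -0.429, -0.356])}
```

View pics/p1.png

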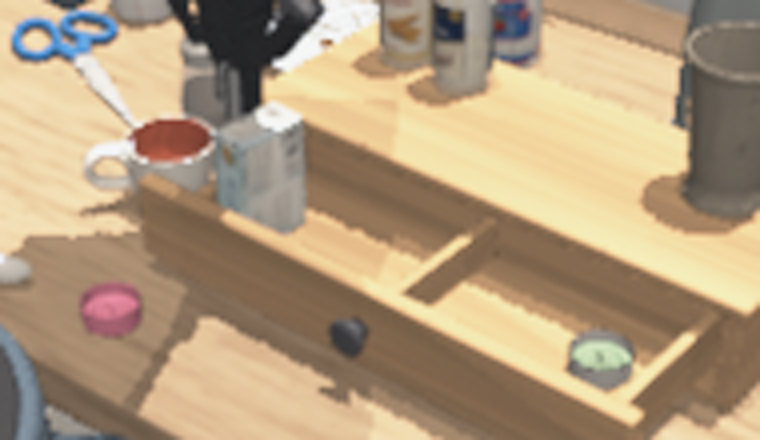

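The carton (about 260,170 in this crop) is starting to lean towards the divider, with the finger behind its top. I'll keep pushing.

Emit:
{"api": "arm_command", "payload": {"steps": [[[0,0,-0.01,0,0,0,0],[0,0,-0.01,0,0,0,0],[0,0,-0.01,0,0,0,0],[0,0,-0.01,0,0,0,0],[0,0,-0.01,0,0,0,0],[0,0,0,0,0,0,0],[0,0,0,0,0,0,0]]]}}

```text
time_s: 5.03
ee_pos: [0.423, 0.3619, 0.1018]
orientation: [-0.113, 0.994, 0.0, -0.0]
ft_force: [-0.4, -0.1, -0.4]
finger_gap: 0.0003
grip_force: 0.0
```

```bash
python3 - <<'E'
from h import *
o=arm.get_obs();print({k:np.round(o[k],3) for k in("ee_pos","ft_force")})
a=arm.snapshot("scene")[150:260,200:390];b=arm.snapshot("top")[140:250,190:380]
cv2.imwrite("pics/p2.png",cv2.resize(np.vstack([a,b]),None,fx=2.7,fy=2.7,interpolation=cv2.INTER_CUBIC))
E
```

```text
{'ee_pos': array([0.423, 0.362, 0.102]), 'ft_force': array([-0.446, -0.096, -0.409])}
```

View pics/p2.png

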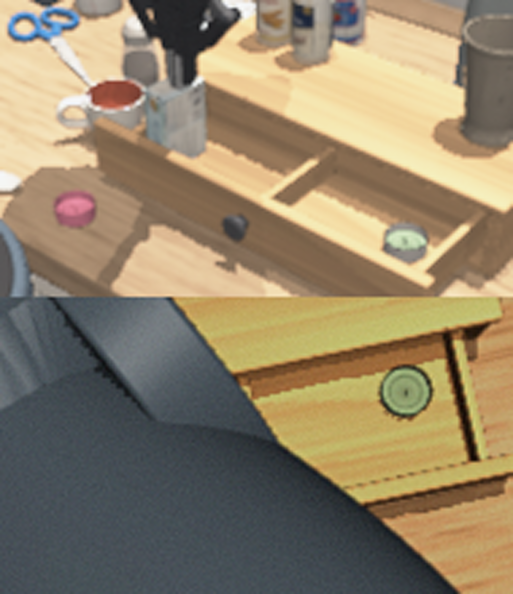

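```bash
cat >> h.py <<'E'
O=np.array([.502,.26,0]);ex=np.array([.974,.226,0]);ey=np.array([-.226,.974,0])
def proj(cam,p):
    c=arm.get_calibration(cam);q=R.from_quat(c["orientation"]).inv().apply(np.array(p)-c["xyz"]);return (np.array(c["K"])@[q[0]/-q[2],-q[1]/-q[2],1])[:2].round(1)
W=lambda x,y,z:O+ex*x+ey*y+[0,0,z]
E
python3 - <<'E'
from h import *
t=arm.get_obs()["ee_pos"]; print("tcp",proj("scene",t),"tip",proj("scene",t-[0,0,.019]))
for x in(-.08,-.027):
  for y in(.111,.142):
    for z in(.02,.103): print(x,y,z,proj("scene",W(x,y,z)))
th=np.radians(15)
for d in (10,17,25):
  th=np.radians(d)
  print("tilt",d,[list(proj("scene",W(x,.111+dy*np.cos(th)-83e-3*np.sin(th),.02+dy*np.sin(th)+83e-3*np.cos(th)))) for x in(-.08,-.027) for dy in(0,.031)])
im=arm.snapshot("scene");s=arm.silhouettes("carton","scene")[0];print(s["rect"],s["p"])
cv2.imwrite("pics/p3.png",cv2.resize(im[150:230,215:315],None,fx=7,fy=7,interpolation=cv2.INTER_CUBIC))
E
```

```text
tcp [266.7 182.6] tip [267. 189.]
-0.08 0.111 0.02 [262.8 214.9]
-0.08 0.111 0.103 [261.4 187.3]
-0.08 0.142 0.02 [254.  210.4]
-0.08 0.142 0.103 [252.3 183.1]
-0.027 0.111 0.02 [276.4 205.8]
-0.027 0.111 0.103 [275.7 178.6]
-0.027 0.142 0.02 [267.7 201.6]
-0.027 0.142 0.103 [266.6 174.7]
tilt 10 [[np.float64(265.8), np.float64(189.8)], [np.float64(256.6), np.float64(183.7)], [np.float64(280.1), np.float64(181.0)], [np.float64(270.9), np.float64(175.2)]]
tilt 17 [[np.float64(268.9), np.float64(192.0)], [np.float64(259.7), np.float64(184.7)], [np.float64(283.1), np.float64(183.1)], [np.float64(274.1), np.float64(176.1)]]
tilt 25 [[np.float64(272.3), np.float64(195.0)], [np.float64(263.5), np.float64(186.4)], [np.float64(286.4), np.float64(186.0)], [np.float64(277.8), np.float64(177.7)]]
[253.2, 181.2, 276.4, 205.4] 0.77
```

View pics/p3.png

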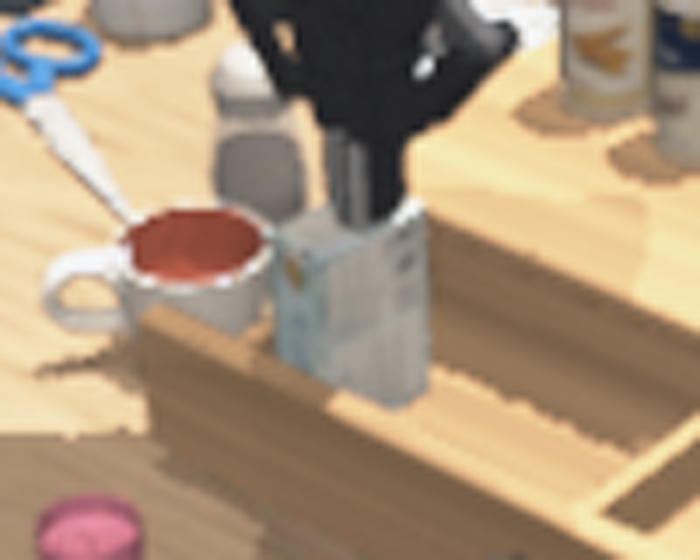

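The finger is on top of the carton, which hasn't moved (its outline matches the upright model). So the shut tips are about 20 mm higher than tips_ahead implies. I'll lift, back off, drop lower and push again.

Emit:
{"api": "arm_command", "payload": {"steps": [[[0,0,0,-0.04,0,0,0],[0,0,0.061,0,0,0,0],[0,0,0.061,0,0,0,0],[0,0,0,0.045,0,0,0],[0,0,0,0.045,0,0,0],[0,0,0,0,0,0,0],[0,0,-0.014,0,0,0,0],[0,0,-0.014,0,0,0,0],[0,0,-0.014,0,0,0,0],[0,0,-0.01,0,0,0,0],[0,0,-0.01,0,0,0,0]]]}}

```text
time_s: 6.6
ee_pos: [0.4164, 0.3907, 0.077]
orientation: [-0.113, 0.994, 0.0, 0.0]
ft_force: [-0.6, 0.4, -0.7]
finger_gap: -0.0004
grip_force: 0.1
```

```bash
python3 - <<'E'
from h import *
o=arm.get_obs();t=o["ee_pos"];print(t.round(3),o["ft_force"].round(2),"box",((t-O)@ex).round(3),((t-O)@ey).round(3))
im=arm.snapshot("scene");s=arm.silhouettes("carton","scene")[0];print(s["rect"],s["p"],arm.spot_point("carton_center","scene")[:1])
cv2.imwrite("pics/p4.png",cv2.resize(im[150:230,215:315],None,fx=7,fy=7,interpolation=cv2.INTER_CUBIC))
E
```

```text
[0.416 0.391 0.077] [-0.58  0.39 -0.66] box -0.054 0.147
[254.3, 182.4, 278.3, 206.5] 0.79 [{'uv': [267.7, 194.9], 'p': 0.78}]
```

View pics/p4.png

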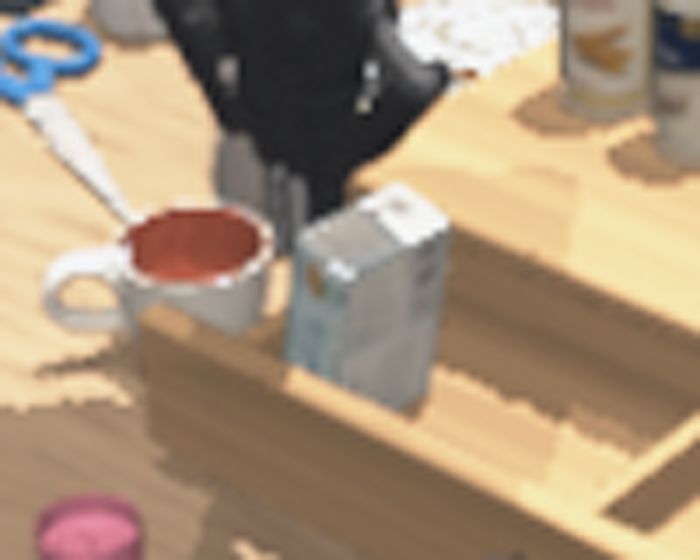

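The finger is now behind the carton, whose top has moved right (corner at 450,230 against 425,205 before) while its base has stayed put, so it is tipping. I'll continue.

Emit:
{"api": "arm_command", "payload": {"steps": [[[0,0,-0.01,0,0,0,0],[0,0,-0.01,0,0,0,0],[0,0,-0.01,0,0,0,0],[0,0,-0.01,0,0,0,0],[0,0,-0.01,0,0,0,0],[0,0,0,0,0,0,0],[0,0,0,0,0,0,0],[0,0,0,0,0,0,0]]]}}

```text
time_s: 7.75
ee_pos: [0.4218, 0.3668, 0.0768]
orientation: [-0.114, 0.994, 0.0, -0.0]
ft_force: [0.8, -0.5, 0.6]
finger_gap: 0.0003
grip_force: 0.0
```

```bash
python3 - <<'E'
from h import *
o=arm.get_obs();t=o["ee_pos"];print(t.round(3),o["ft_force"].round(2),"box",((t-O)@ex).round(3),((t-O)@ey).round(3))
im=arm.snapshot("scene")
for s in arm.silhouettes("carton","scene")[:2]: print(s["rect"],s["p"])
print(arm.spot_point("carton_center","scene")[:1])
for yc in (.03,.07,.10): print("flat pred",yc,proj("scene",W(-.054,yc,.0355)))
cv2.imwrite("pics/p5.png",cv2.resize(im[150:230,215:315],None,fx=7,fy=7,interpolation=cv2.INTER_CUBIC))
E
```

```text
[0.422 0.367 0.077] [ 0.77 -0.45  0.63] box -0.054 0.122
[265.9, 200.8, 300.1, 220.8] 0.66
[{'uv': [278.8, 210.8], 'p': 0.89}]
flat pred 0.03 [293.8 217.3]
flat pred 0.07 [281.5 211.3]
flat pred 0.1 [272.6 207. ]
```

The carton has fallen, with its centre near box y = 0.075, well clear of the divider. I'll lift and move in front of the knob, tilting the tool so its body stays clear of the box.

Emit:
{"api": "arm_command", "payload": {"steps": [[[0,0,0,-0.1,0,0,0],[0,0,0,-0.1,0,0,0],[0,0.073,-0.061,0,0,0,0],[0,0.073,-0.061,0,0,0,0],[0,0.073,-0.061,0,0,0,0],[0,0.073,-0.061,0,0,0,0],[0,0,0,0,0,-0.0556,0],[0,0,0,0,0,-0.0556,0],[0,0,0,0,0,0,0],[0,0,0,0,0,0,0]]]}}

```text
time_s: 9.15
ee_pos: [0.3075, 0.2156, 0.1776]
orientation: [-0.112, 0.978, 0.02, 0.173]
ft_force: [1.0, 1.1, -0.6]
finger_gap: 0.0002
grip_force: 0.0
```

```bash
python3 - <<'E'
from h import *
o=arm.get_obs();t=o["ee_pos"];print(t.round(3),o["orientation"].round(3),o["ft_force"].round(2),"box",((t-O)@ex).round(3),((t-O)@ey).round(3))
im=arm.snapshot("wrist")
print(proj("wrist",t))
for n in ("drawer_knob","carton_center"): print(n,arm.spot_point(n,"wrist")[:2])
print(proj("wrist",W(-.128,0,.04)))
b=arm.snapshot("scene")[150:260,200:340]
cv2.imwrite("pics/p6.png",np.hstack([cv2.resize(im,(400,300)),cv2.resize(b,(382,300),interpolation=cv2.INTER_CUBIC)]))
E
```

```text
[0.307 0.216 0.178] [-0.112  0.978  0.02   0.173] [ 0.99  1.09 -0.61] box -0.2 0.001
[278.3 265.9]
drawer_knob [{'uv': [274.0, 212.7], 'p': 0.79}, {'uv': [328.5, 251.0], 'p': 0.28}]
carton_center [{'uv': [332.1, 250.8], 'p': 0.87}]
[277.4 211.1]
```

View pics/p6.png

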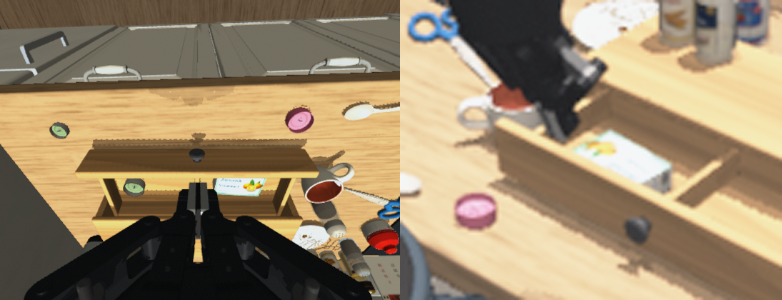

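The carton is flat on a broad side in the left compartment, between wall and divider. The tea light, mug and shaker are undisturbed. The knob is where predicted (277,211 in the wrist picture), so I'll go down and push.

Emit:
{"api": "arm_command", "payload": {"steps": [[[0,0.0328,0,0.0902,0,0,0],[0,0.0328,0,0.0902,0,0,0],[0,0.0328,0,0.0902,0,0,0],[0,0,0,0,0,0,0],[0,-0.0282,0,0.0103,0,0,0],[0,-0.0282,0,0.0103,0,0,0],[0,-0.0282,0,0.0103,0,0,0],[0,-0.0188,0,0.0068,0,0,0],[0,-0.0188,0,0.0068,0,0,0],[0,-0.0188,0,0.0068,0,0,0],[0,0,0,0,0,0,0]]]}}

```text
time_s: 10.72
ee_pos: [0.3809, 0.232, 0.0329]
orientation: [-0.112, 0.978, 0.02, 0.173]
ft_force: [-0.1, -0.1, -0.6]
finger_gap: -0.0001
grip_force: 0.0
```

```bash
python3 - <<'E'
from h import *
o=arm.get_obs();t=o["ee_pos"];print(t.round(3),o["ft_force"].round(2),"box",((t-O)@ex).round(3),((t-O)@ey).round(3))
arm.snapshot("scene")
for n in ("drawer_knob","carton_center","drawer_floor"): 
    for s in arm.spot_point(n,"scene")[:1]: print(n,np.round(s["uv"],1),s["p"])
print(proj("scene",W(-.128,0,.04)),proj("scene",W(-.118,0,.04)),proj("scene",W(-.108,0,.04)))
E
```

```text
[0.381 0.232 0.033] [-0.07 -0.06 -0.57] box -0.124 0.0
drawer_knob [287.9 234.1] 0.83
carton_center [283.2 207.4] 0.72
drawer_floor [295.2 232.2] 0.97
[283.6 235.1] [286.4 233. ] [289.1 231. ]
```

Emit:
{"api": "arm_command", "payload": {"steps": [[[0,-0.0169,0,0.0062,0,0,0],[0,-0.0169,0,0.0062,0,0,0],[0,-0.0169,0,0.0062,0,0,0],[0,-0.0169,0,0.0062,0,0,0],[0,-0.0169,0,0.0062,0,0,0],[0,-0.0169,0,0.0062,0,0,0],[0,-0.0169,0,0.0062,0,0,0],[0,-0.0169,0,0.0062,0,0,0],[0,-0.0056,0,0.002,0,0,0],[0,-0.0056,0,0.002,0,0,0],[0,0,0,0,0,0,0]]]}}

```text
time_s: 12.3
ee_pos: [0.4565, 0.2495, 0.0329]
orientation: [-0.112, 0.978, 0.02, 0.173]
ft_force: [1.1, -0.5, 0.1]
finger_gap: 0.0001
grip_force: 0.0
```

```bash
python3 - <<'E'
from h import *
o=arm.get_obs();t=o["ee_pos"];print(t.round(3),o["ft_force"].round(2),"box",((t-O)@ex).round(3),((t-O)@ey).round(3))
arm.snapshot("scene")
for s in arm.spot_point("drawer_knob","scene")[:1]: print(np.round(s["uv"],1),s["p"])
for d in (.05,.04,.03,.02): print(d,proj("scene",W(-d,0,.04)))
E
```

```text
[0.457 0.25  0.033] [ 1.1  -0.48  0.13] box -0.047 0.0
0.05 [304.4 219.7]
0.04 [306.9 217.8]
0.03 [309.4 215.9]
0.02 [311.9 214.1]
```

Next I'll push in 2 mm rows until the force shows the hard stop.

Emit:
{"api": "arm_command", "payload": {"steps": [[[0,-0.0038,0,0.0014,0,0,0],[0,-0.0038,0,0.0014,0,0,0],[0,-0.0038,0,0.0014,0,0,0],[0,-0.0038,0,0.0014,0,0,0]]]}}

```text
time_s: 12.9
ee_pos: [0.4643, 0.2513, 0.0327]
orientation: [-0.112, 0.978, 0.02, 0.173]
ft_force: [-1.6, -0.8, 1.2]
finger_gap: 0.0001
grip_force: 0.8
```

Emit:
{"api": "arm_command", "payload": {"steps": [[[0,-0.0038,0,0.0014,0,0,0],[0,-0.0038,0,0.0014,0,0,0],[0,-0.0038,0,0.0014,0,0,0]]]}}

```text
time_s: 13.28
ee_pos: [0.4675, 0.2519, 0.0314]
orientation: [-0.112, 0.979, 0.019, 0.17]
ft_force: [-31.0, -5.6, 16.7]
finger_gap: 0.0002
grip_force: 15.8
```

The hard stop was reached at 31 N. I'll back off and lift clear.

Emit:
{"api": "arm_command", "payload": {"steps": [[[0,0.0188,0,-0.0068,0,0,0],[0,0.07,0,-0.025,0,0,0],[0,0.08,0,-0.029,0,0,0],[0,0.08,0,-0.029,0,0,0],[0,-0.0328,0,-0.0902,0,0,0],[0,-0.0328,0,-0.0902,0,0,0],[0,-0.0328,0,-0.0902,0,0,0],[0,0,0,0,0,0,0],[0,0,0,0,0,0,0]]]}}

```text
time_s: 14.4
ee_pos: [0.3411, 0.2227, 0.1759]
orientation: [-0.112, 0.978, 0.02, 0.173]
ft_force: [-0.9, -0.4, -0.3]
finger_gap: 0.0001
grip_force: 0.0
```

```bash
python3 - <<'E'
from h import *
o=arm.get_obs();print(o["time_s"],o["ee_pos"].round(3),o["ft_force"].round(2))
im=arm.snapshot("scene");w=arm.snapshot("wrist")
for c in("scene","wrist"):
    for n in ("drawer_knob","mug","shaker"): print(c,n,[(np.round(s["uv"],1),round(s["p"],2)) for s in arm.spot_point(n,c)[:1]])
    for d in(.03,.034,.04): print(proj(c,W(-d,0,.04)))
cv2.imwrite("pics/p7.png",np.hstack([cv2.resize(w,(400,300)),cv2.resize(im[150:260,200:340],(382,300),interpolation=cv2.INTER_CUBIC)]))
E
```

```text
14.4 [0.341 0.223 0.176] [-0.89 -0.37 -0.31]
scene drawer_knob [(array([310.3, 215.6]), 0.69)]
scene mug [(array([234.8, 199. ]), 0.57)]
scene shaker [(array([250.5, 181.8]), 0.44)]
[309.4 215.9]
[308.4 216.7]
[306.9 217.8]
wrist drawer_knob [(array([275.9, 252.4]), 0.91)]
wrist mug [(array([458.2, 215.3]), 0.79)]
wrist shaker [(array([453.8, 261.4]), 0.76)]
[277.7 252.3]
[277.7 250. ]
[277.7 246.6]
```

View pics/p7.png

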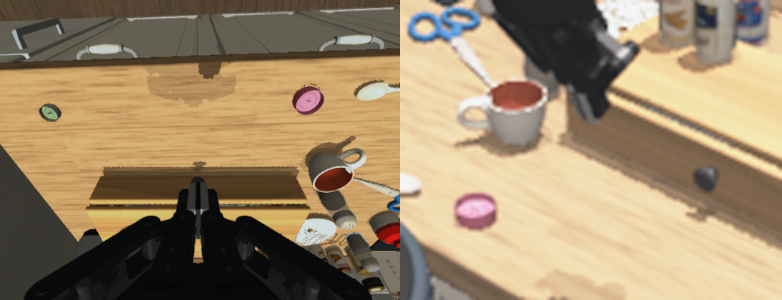

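The drawer is shut: the knob is at box x = -0.030 in both cameras, which is the fully shut position. The mug and shaker are in place and the hand is clear, so I'll hand in.

```bash
python3 -c "
from workcell import arm
print(arm.job_done())"
```

```text
the job is handed in; nothing more can be done
None
```

I tipped the carton flat onto a broad side towards the dividing board, then pushed the drawer shut to its hard stop. The tea light, mug and shaker were not touched, the hand is clear, and the job is handed in at about 14.5 s; on a first, too-high pass the finger only skimmed the carton's top without moving it.

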